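# Slide the glue bottle home into its bottle stop

### The job

Put the glue bottle away in the empty wooden bottle stop in front of the tool box: push it gently across the bench with the fingertips, low on its body so that it slides without tipping, until it stands upright and fully home against the back rail of the stop. Do not put the fingers round it to grip it and do not lift it; leave the spray can in its own stop and everything else on the bench where it is.

Things in the scene. Friction and masses are not known exactly. Their poses are not given: they have to be found in the camera images.
- glue_bottle: White glue bottle with an orange nozzle, standing upright and loose on the bench: round body 68 mm in diameter (radius 34) up to about 150 mm, 202 mm tall with the nozzle, about 0.45 kg. Origin at the centre of its underside, z up along the bottle. Pushed low (below about 40 mm) it slides; higher up it may tip.
- empty_stop: The empty bottle stop: low wooden U fixed to the bench, in front of the red tool box. Back rail 18 x 114 mm, 30 high, and two fingers 12 mm thick, 26 high, 62 long, round-ended; bay between them 90 mm wide, 62 deep, open in front and above, no floor (things slide in on the bench). Origin on the bench, mid-width, on the rail's inner face; x points into the bay, towards the rail; y along the rail, z up.
- full_stop: A second, equal bottle stop fixed beside the empty one; same sizes and axes. The spray can already stands in it.
- spray_can: Red spray can with a yellow cap, standing loose in the full bottle stop: 57 mm in diameter, 222 mm tall, about 0.3 kg. It stays there. Origin at the centre of its underside, z up.
- bench_vice: Obstacle: heavy blue-grey bench vice bolted to the bench, solid, about 150 mm high. Origin at the centre of its base on the bench. It reaches 65 mm from there towards the robot (-x; a bolt lever 90 mm, under 45 mm high), 100 mm to +x, 112 mm to the right (-y) and 200 mm to the left. Keep hand and wrist off it.
- tool_box: Obstacle: closed red steel tool box fixed on the bench, 360 mm (x) x 180 mm (y), 146 mm high with a handle up to 177 mm. Origin at the centre of its underside.
- block: Bystander, loose on the bench: small wooden block, 38 x 60 x 38 mm. Origin at the centre of its underside.
- tape_measure: Bystander, loose on the bench: yellow tape measure, 38 x 97 x 66 mm high. Origin at the centre of its underside.
- masking_tape: Bystander, loose on the bench: roll of cream masking tape lying flat, 104 mm across, 25 mm high. Origin at the centre of its underside.
- screwdriver: Bystander, loose on the bench: blue-handled screwdriver lying flat, 214 mm long, 31 mm high. Origin at the centre of its underside.
Things that resemble listed ones, but are neither listed nor needed, are in the scene too. There is more than one size of the spray_can; the job needs the larger.

How it is judged:
At the end, for the whole second after the job is handed in: The glue bottle stands upright on the bench and at rest in the stop that was empty, its side against the back rail or at most 6 mm from it, its axis within 20 mm of the middle of the bay; the spray can still stands upright in its own stop, moved by less than 20 mm (x of glue_bottle in the frame of empty_stop between -0.04 and -0.026 m and y of glue_bottle in the frame of empty_stop between -0.02 and 0.02 m and angle between each of glue_bottle, spray_can's own z axis and vertical below 0.06 rad and height (world z) of glue_bottle below 0.005 m and linear speed of glue_bottle below 0.02 m/s and angular speed of glue_bottle below 0.1 rad/s and distance of spray_can from where it was at the start of the episode below 0.02 m); the robot touches nothing.
It fails at once if the glue bottle or the spray can tips (leans more than 0.25 rad) (angle between any of glue_bottle, spray_can's own z axis and vertical above 0.25 rad).
It fails at once if the glue bottle is lifted off the bench (more than 15 mm) (height (world z) of glue_bottle above 0.015 m).
It fails at once if the fingers are put round the glue bottle as for a grasp (grasp point between the pads within 18 mm of its axis) (horizontal distance between the grasp point and glue_bottle below 0.018 m and height (world z) of the grasp point below 0.21 m).
It fails at once if the spray can or another bystander is moved more than 20 mm (distance of any of spray_can, block, tape_measure, masking_tape, screwdriver from where it was at the start of the episode above 0.02 m).
It fails at once if the glue bottle is pressed hard (over 60 N) (contact force between the fingers and glue_bottle above 60 N).
It also fails if it takes over 58 s, if anything falls off the work surface, if the arm or the gripper's body presses on something with over 40 N, if the wrist force passes 120 N, or if a joint passes its speed limit or range.

### The arm

A 6-joint arm with a two-finger parallel gripper is mounted at the origin on the work surface; the furniture and walls round the work are solid. World frame = base frame: x ahead of the robot, y to its left, z up, the work surface at z = 0. Lengths are in m, angles in rad, forces in N, time in s.
With the tool pointing down it reaches from about 0.25 to 0.775 m from the base axis. Payload 4 kg.
Tool frame: the origin (TCP) lies at the very end of the fingers, on their centre line; the grasp point (between the pads) lies 19 mm behind it; z points along the fingers, y is the line along which they close (so a half turn about z gives the same grasp; the last joint's range is limited). The gripper opens to 94 mm and grips with 3 to 60 N. Pads are 16 mm wide; open, the fingers measure 119 mm over their backs; the gripper's body (75 mm by 177 mm) begins 78 mm behind the grasp point.
Start: joints at [1.033, 0.087, 1.371, -0, 1.684, -0.103], TCP at [0.232, 0.499, 0.206] pointing down, gripper open.
Joint ranges: [-3.1, 3.1], [-0.76, 2.03], [0.27, 2.55], [-1.08, 4.22], [0.17, 2.65], [-2.57, 2.57]. Speed limits (rad/s): [2.79, 2.79, 3.14, 3.14, 3.14, 3.14].

### API

Orientations are given as [roll, pitch, yaw] about the fixed x, y, z axes, in that order (R = Rz(yaw) Ry(pitch) Rx(roll)).
In Python, from bench import robot gives the robot as it stands. The module is installed in compiled form; this text tells all that it offers.
- The arm moves only by the tool move_arm, never from a script. Its argument "deltas" is one flat list of numbers, 7 for each row, row after row: the turn, a rotation vector about the tool's x, y, z in rad, then the shift along the tool's x, y, z in cm, then the closure, from -1 (fully open) to 1 (shut). A call has 1 to 8 rows; each row is the pose to reach, as a shift and turn from the pose commanded when the call began, along the tool's axes at that moment; what a row does not reach only later rows make up. A row lasts 1/10 s, in which the tool goes at most 50 mm and 8.59 degrees, less where a joint would pass 70% of its speed; a pose out of reach is approached as far as the arm can. A call with a gripper value outside its range is refused whole. The fingers move at their own pace and stop on an object; the grip force is fixed at half the most. Time passes only in rows, so rows that repeat a pose let the fingers close. It gives the time, the measured TCP pose, the force, the opening and the grip force at its end, in the units of the state.
- robot.get_obs(): the state, without advancing time (a new reading comes with each control period).
- robot.snapshot(name): name is "side" or "top" or "wrist"; returns a dict with "image" (400x640x3 uint8, red, green, blue), "depth" (400x640 float32, m along the optical axis (not along the pixel's ray), 0 where there is no reading), "fov_y" (degrees; the focal length in pixels is half the picture's height over the tangent of half this angle, whatever the lens; pixels are square), "cx", "cy" (the principal point, pixels), "origin" and "orientation" of the camera in the world; the wrist camera has in their place "T_tool_cam" (4x4, takes a point from camera to tool coordinates, whose origin is the TCP and whose axes are the flange's). Camera axes: x right, y up, looking along -z (the intrinsics and any distortion apply to the point x, -y, -z); pixel columns grow to the right and rows downward; lengths in m; the calibration is good to about 2 mm. A picture is of the moment at which its call begins: read the wrist's pose just before it.
- robot.close_job(): hands the job in; it is judged then, once.
The state is a dict: "time": time; "joint_positions": joint angles; "qvel": joint speeds; "joint_torque": joint torques, N m; "tool_pos": TCP position; "ee_rot": TCP orientation; "wrist_force": force on the tool from outside, world axes, zero at the start; "wrist_torque": the same for the moment, N m; "width": finger opening in m; "finger_force": force on a finger pad.
Only numpy, scipy, OpenCV 4.12 (cv2) and the standard library are available. Lean on these libraries where they do the work, as an engineer would, in place of code of your own. Each camera call takes 0.05 s, during which the arm holds its last target. There are 200 camera calls.

## Working session

There is one attempt and no reset: what is moved stays moved. The work goes in short steps, Python scripts to look and compute and a tool call to move; the robot and the scene stay as the last step left them, time stands still between calls to the robot, and variables do not carry over. Pictures are saved under pics/ and viewed, at most 10 in all, crops included, and the job is handed in when it is done.

Besides the shell and the picture viewer there is one more tool, called as name(argument=value, ...) on one line, values as JSON. move_arm: Moves the arm, as the interface text tells. Its arguments: {"type":"object","properties":{"deltas":{"type":"array","items":{"type":"number"}}},"required":["deltas"]}

```bash
mkdir -p pics
cat > h.py <<'E'
import numpy as np, cv2, pickle
from bench import robot
from scipy.spatial.transform import Rotation as R
def snap(n,f):
    o=robot.get_obs(); s=robot.snapshot(n); s['obs']=o
    pickle.dump(s,open(f'{f}.pkl','wb')); cv2.imwrite(f'pics/{f}.png',s['image'][...,::-1]); return s
def cloud(s):
    h,w=s['depth'].shape; f=h/2/np.tan(np.radians(s['fov_y']/2))
    v,u=np.mgrid[:h,:w]; d=s['depth'].astype(float)
    P=np.stack([(u-s['cx'])/f*d,-(v-s['cy'])/f*d,-d],-1)
    o=np.array(s['orientation'])
    M=o if o.shape==(3,3) else (R.from_euler('xyz',o).as_matrix() if o.size==3 else None)
    W=P@M.T+np.array(s['origin']); W[d==0]=np.nan; return W
E
python3 - <<'E'
from h import *
for n in('top','side'):
    s=snap(n,n+'0'); print({k:v for k,v in s.items() if k not in('image','depth','obs')})
print(s['obs'])
E
```

```text
{'fov_y': 57.64975212176917, 'cx': 316.79100994902285, 'cy': 197.6405299181239, 'origin': array([ 0.20497802, -0.11301235,  0.89126208]), 'orientation': array([ 3.30010036e-01, -1.16885819e-03, -1.42135221e+00])}
{'fov_y': 56.751748012076156, 'cx': 314.9845500949395, 'cy': 202.08179425677085, 'origin': array([ 0.06062585, -0.29847482,  0.83257883]), 'orientation': array([ 0.56071791,  0.00447411, -1.11913354])}
{'time': 0.05, 'joint_positions': array([ 1.03287228e+00,  8.79686997e-02,  1.37222809e+00,  2.46298712e-05,
        1.68362472e+00, -1.03104268e-01]), 'qvel': array([-4.56526786e-05, -5.65716395e-04, -1.89753216e-03, -1.16226487e-03,
        8.08020340e-04,  4.09933054e-04]), 'joint_torque': array([ 2.08138459e-03, -3.41537046e+01, -3.03595197e+01,  7.20260292e-02,
        3.04231443e-02, -1.12662751e-04]), 'tool_pos': array([0.23140121, 0.49834645, 0.20430999]), 'ee_rot': array([-3.13937815e+00, -2.53747333e-04,  2.70677534e+00]), 'wrist_force': array([ 0.62355678,  1.53196634, -0.40088519]), 'wrist_torque': array([-0.05445205, -0.02454404,  0.04726662]), 'finger_force': 0.0, 'width': 0.0941535530648962}
```

View pics/top0.png

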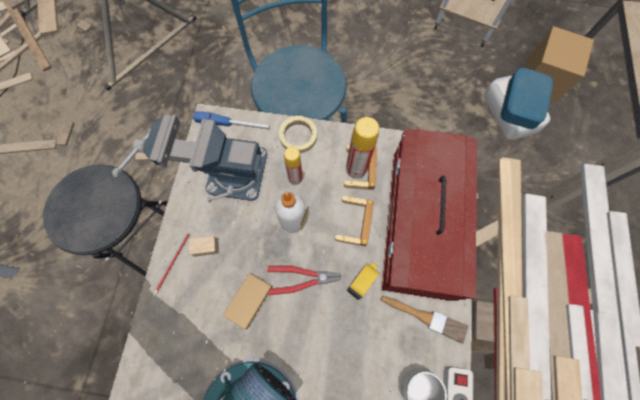

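View pics/side0.png

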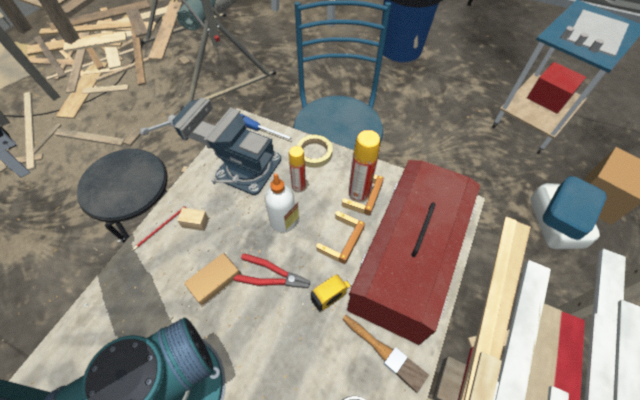

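The top view shows the glue bottle at (290,213), the only white bottle with an orange nozzle; the white mug at (425,388) is the only thing it could be confused with. The empty stop is at (357,222). The large spray can is in the full stop at (363,150), and the small decoy can is at (293,165). The vice is at (235,165), block (203,245), tape measure (363,281), roll (298,133) and screwdriver (230,120). The side view shows the same arrangement, with the bottle at (281,205) and the stop at (345,237).

Run:
```python
from h import *
C={n:cloud(pickle.load(open(n+'0.pkl','rb'))) for n in('top','side')}
D={n:pickle.load(open(n+'0.pkl','rb'))for n in C}
def circ(P):
    A=np.c_[2*P[:,:2],np.ones(len(P))]; s=np.linalg.lstsq(A,(P[:,:2]**2).sum(1),rcond=None)[0]
    return s[:2].round(4),np.sqrt(s[2]+s[:2]@s[:2]).round(4)
def box(n,u0,u1,v0,v1,zl,zh):
    P=C[n][v0:v1,u0:u1].reshape(-1,3); return P[(P[:,2]>zl)&(P[:,2]<zh)]
print('bench z',[np.nanmedian(C['top'][300:330,320:345,2]),np.nanmedian(C['side'][225:240,120:150,2]), np.nanmedian(C['side'][240:260,230:260,2])])
for n,b in(('top',(270,310,188,240)),('side',(262,302,172,236))):
    for zl,zh in((.03,.07),(.05,.11),(.1,.125)):
        P=box(n,*b,zl,zh); print(n,'bottle',zl,len(P),*(circ(P) if len(P)>10 else ''))
    print('topz',np.nanmax(C[n][b[2]:b[3],b[0]:b[1],2]), 'nozzle',np.nanmedian(box(n,*b,.185,.215),0))
for n,b in(('top',(330,380,190,250)),('side',(312,372,208,266))):
    P=box(n,*b,.018,.034); print(n,'stop pct',np.percentile(P,[1,50,99],0).round(4).tolist())
    Q=(P[:,:2]*1000).astype(np.float32); r=cv2.minAreaRect(Q); print(r, cv2.boxPoints(r).round(0).tolist())
for nm,n,b,zl,zh in(('vice','top',(170,270,120,205),.02,.2),('vicehigh','top',(170,270,120,205),.09,.2),('can','top',(340,384,112,182),.03,.25),('smallcan','top',(280,304,144,188),.03,.25),('toolbox','top',(385,480,125,300),.1,.2),('block','top',(185,220,232,258),.02,.06),('tape','top',(345,382,262,300),.02,.09),('pliers','top',(265,342,260,298),.006,.04)):
    P=box(n,*b,zl,zh); print(nm,np.percentile(P,[1,99],0).round(3).tolist())
```

```text
bench z [np.float64(-2.8766210811492776e-05), np.float64(-0.0011742419135997717), np.float64(0.000184126792486472)]
top bottle 0.03 129 [ 0.4427 -0.0166] 0.0368
top bottle 0.05 216 [ 0.4413 -0.0166] 0.0354
top bottle 0.1 156 [ 0.4392 -0.0159] 0.0321
topz 0.20465563166799938 nozzle [ 0.43725778 -0.01634237  0.19713809]
side bottle 0.03 347 [4.707e-01 4.000e-04] 0.0662
side bottle 0.05 527 [0.4706 0.0009] 0.0662
side bottle 0.1 216 [ 0.4398 -0.0168] 0.0324
topz 0.20359472046938332 nozzle [ 0.43734032 -0.01917963  0.1948944 ]
top stop pct [[0.3992, -0.2092, 0.0194], [0.4514, -0.1926, 0.0278], [0.5134, -0.1313, 0.0323]]
((456.7462463378906, -169.5806121826172), (78.98585510253906, 115.6191635131836), 87.9194107055664) [[398.0, -207.0], [513.0, -211.0], [516.0, -132.0], [400.0, -128.0]]
side stop pct [[0.3989, -0.2115, 0.0184], [0.4565, -0.1947, 0.0276], [0.5547, -0.133, 0.0325]]
((479.86737060546875, -171.34686279296875), (79.88782501220703, 161.7731475830078), 88.33550262451172) [[398.0, -209.0], [560.0, -214.0], [562.0, -134.0], [400.0, -129.0]]
vice [[0.462, 0.086, 0.021], [0.606, 0.288, 0.153]]
vicehigh [[0.49, 0.086, 0.093], [0.603, 0.288, 0.153]]
can [[0.573, -0.204, 0.03], [0.633, -0.13, 0.224]]
smallcan [[0.533, -0.022, 0.034], [0.566, 0.013, 0.153]]
toolbox [[0.298, -0.421, 0.118], [0.656, -0.25, 0.175]]
block [[0.313, 0.152, 0.022], [0.361, 0.214, 0.042]]
tape [[0.27, -0.233, 0.026], [0.345, -0.173, 0.069]]
pliers [[0.25, -0.15, 0.009], [0.323, 0.019, 0.034]]
```

Run:
```python
import cv2
a=cv2.imread('pics/side0.png')[120:280,190:400]; cv2.imwrite('pics/crop1.png',cv2.resize(a,None,fx=3.5,fy=3.5,interpolation=2))
```

```text
(no output)
```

View pics/crop1.png

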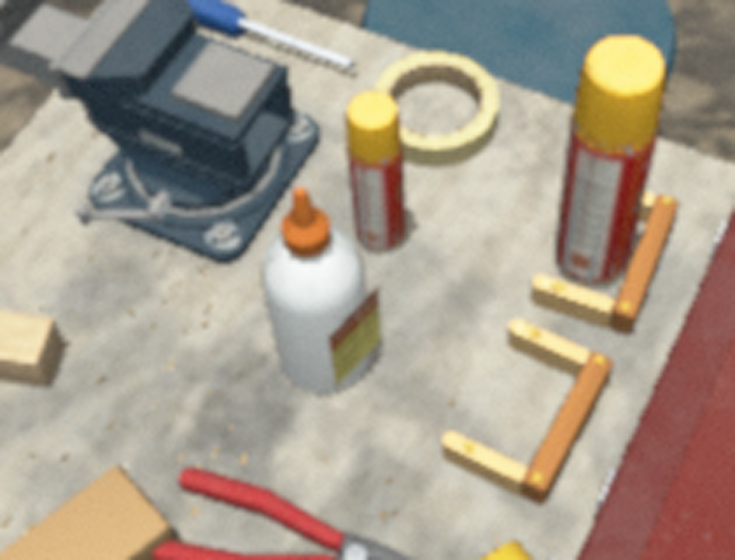

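The crop confirms the glue bottle with its orange nozzle at (315,300), loose on the bench, and the empty stop to its right. Vice castings stand close behind the bottle. I'll push from the +y/-x side with the fingers part open at 40 mm, which gives two contact points. The hand starts tilted back and yawed away from the vice, then turns straight as it goes.

```bash
cat >> h.py <<'E'
def pose(x,y,z,phi,th):
    "hand pushing along heading phi (deg from -y towards +x), leaning back th deg"
    p,t=np.radians([phi,th]); d=np.array([np.sin(p),-np.cos(p),0]); k=np.array([0,0,1.])
    Z=d*np.sin(t)-k*np.cos(t); Y=np.array([np.cos(p),np.sin(p),0]); return np.array([x,y,z]),np.stack([np.cross(Y,Z),Y,Z],1)
def behind(bx,by,gap,z,phi,th):
    "TCP gap metres behind bottle axis"
    p=np.radians(phi); return pose(bx-gap*np.sin(p),by+gap*np.cos(p),z,phi,th)
def rows(*targets):
    o=robot.get_obs(); M=R.from_euler('xyz',o['ee_rot']).as_matrix()
    print('t',o['time'],'tcp',o['tool_pos'].round(4),'F',o['wrist_force'].round(1),'w',round(o['width'],4))
    for p,T in targets:
        print(R.from_matrix(M.T@T).as_rotvec().round(3),(M.T@(p-o['tool_pos'])*100).round(2))
E
python3 - <<'E'
from h import *
B=(.440,-.0165)
rows(behind(*B,.065,.26,40,30),behind(*B,.065,.018,40,30),behind(*B,.045,.018,40,30))
E
```

```text
t 0.1 tcp [0.2314 0.4984 0.2044] F [-0.8  0.1 -0.8] w 0.094
[ 0.113 -0.515  0.428] [-34.72 -35.17  -5.49]
[ 0.113 -0.515  0.428] [-34.72 -35.12  18.71]
[ 0.113 -0.515  0.428] [-36.53 -35.97  18.71]
```

move_arm(deltas=[0.113,-0.515,0.428,0,0,-5.5,0.15,0.113,-0.515,0.428,-4,-4,-5.5,0.15,0.113,-0.515,0.428,-8,-8,-5.5,0.15,0.113,-0.515,0.428,-11.5,-11.5,-5.5,0.15,0.113,-0.515,0.428,-15,-15,-5.5,0.15,0.113,-0.515,0.428,-18,-18.5,-5.5,0.15,0.113,-0.515,0.428,-21,-21.5,-5.5,0.15,0.113,-0.515,0.428,-24,-24.5,-5.5,0.15])

```text
time: 0.9
tool_pos: [0.3461, 0.1736, 0.2599]
ee_rot: [3.141, 0.524, 2.27]
wrist_force: [0.8, -0.2, 1.6]
width: 0.0402
finger_force: 0.0
```

Run:
```python
from h import *
B=(.440,-.0165)
rows(behind(*B,.065,.26,40,30))
```

```text
t 0.9 tcp [0.3461 0.1736 0.2599] F [ 0.8 -0.2  1.6] w 0.0402
[ 0.001 -0.     0.001] [-12.21  -5.04   7.03]
```

move_arm(deltas=[0,0,0,-3.5,-1.4,2,0.15,0,0,0,-7,-2.9,4,0.15,0,0,0,-10,-4.1,5.8,0.15,0,0,0,-12.2,-5.0,7.0,0.15,0,0,0,-12.2,-5.0,7.0,0.15,0,0,0,-12.2,-5.0,7.0,0.15])

```text
time: 1.5
tool_pos: [0.3979, 0.0355, 0.2602]
ee_rot: [3.14, 0.522, 2.267]
wrist_force: [-0.7, 0.2, 0.3]
width: 0.0396
finger_force: 0.0
```

Run:
```python
from h import *
B=(.440,-.0165)
rows(behind(*B,.065,.16,40,30),behind(*B,.065,.10,40,30),behind(*B,.065,.05,40,30),behind(*B,.065,.018,40,30))
s=snap('top','top1')
```

```text
t 1.5 tcp [0.3979 0.0355 0.2602] F [-0.7  0.2  0.3] w 0.0396
[ 0.    -0.002 -0.002] [ 4.83 -0.13  8.78]
[ 0.    -0.002 -0.002] [ 7.83 -0.14 13.98]
[ 0.    -0.002 -0.002] [10.32 -0.15 18.32]
[ 0.    -0.002 -0.002] [11.91 -0.15 21.09]
```

View pics/top1.png

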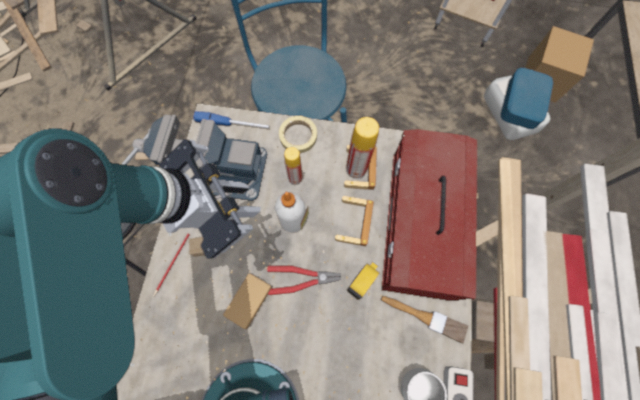

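The hand at (205,200) is behind the bottle at (290,213), with its far end over the vice in this view. Before going down I'll check the clearance with the depth clouds.

Run:
```python
from h import *
from scipy.spatial import cKDTree
W=cloud(pickle.load(open('top1.pkl','rb'))); V=cloud(pickle.load(open('top0.pkl','rb')))
H=W[120:260,130:262].reshape(-1,3); H=H[(H[:,2]>.24)]
U=V[110:210,150:272].reshape(-1,3); U=U[(U[:,2]>.02)&(U[:,2]<.2)]
q=H[H[:,2]<.5]; print(len(q),np.percentile(q,[1,99],0).round(3).tolist())
# solid model of gripper body (177 x 75, from 97 mm behind TCP) against vice points
g=np.array(np.meshgrid(np.linspace(-.0375,.0375,12),np.linspace(-.0885,.0885,24),np.linspace(-.25,-.097,20))).reshape(3,-1).T
for th in(15,20,25,30):
  for phi in(30,40,50,60):
    r=[]
    for gap in(.065,.05,.036):
        p,T=behind(.44,-.0165,gap,.018,phi,th); G=g@T.T+p
        d,i=cKDTree(U).query(G); j=d.argmin(); r.append((d[j].round(3)))
    bx=G[np.hypot(G[:,0]-.44,G[:,1]+.0165)<.2]; m=bx[bx[:,2]<.19]
    print(th,phi,r,'bottle clear',(np.hypot(m[:,0]-.44,m[:,1]+.0165).min()-.034).round(3),U[i[j]].round(3),G[j].round(3))
```

```text
7982 [[0.277, 0.011, 0.276], [0.434, 0.151, 0.498]]
15 30 [np.float64(0.024), np.float64(0.024), np.float64(0.024)] bottle clear -0.009 [0.511 0.086 0.118] [0.49  0.074 0.122]
15 40 [np.float64(0.038), np.float64(0.032), np.float64(0.032)] bottle clear -0.009 [0.511 0.086 0.118] [0.488 0.064 0.12 ]
15 50 [np.float64(0.055), np.float64(0.045), np.float64(0.038)] bottle clear -0.009 [0.511 0.086 0.118] [0.478 0.067 0.121]
15 60 [np.float64(0.073), np.float64(0.061), np.float64(0.05)] bottle clear -0.009 [0.511 0.086 0.118] [0.463 0.073 0.121]
20 30 [np.float64(0.026), np.float64(0.024), np.float64(0.024)] bottle clear 0.0 [0.511 0.086 0.118] [0.49  0.074 0.115]
20 40 [np.float64(0.044), np.float64(0.035), np.float64(0.032)] bottle clear 0.0 [0.511 0.086 0.118] [0.486 0.066 0.122]
20 50 [np.float64(0.062), np.float64(0.051), np.float64(0.042)] bottle clear 0.0 [0.511 0.086 0.118] [0.471 0.073 0.122]
20 60 [np.float64(0.081), np.float64(0.068), np.float64(0.057)] bottle clear 0.0 [0.511 0.086 0.118] [0.455 0.077 0.122]
25 30 [np.float64(0.031), np.float64(0.025), np.float64(0.024)] bottl
[... 212 characters left out ...]
0.058), np.float64(0.048)] bottle clear 0.009 [0.511 0.086 0.118] [0.464 0.079 0.122]
25 60 [np.float64(0.089), np.float64(0.076), np.float64(0.064)] bottle clear 0.009 [0.511 0.086 0.118] [0.447 0.082 0.122]
30 30 [np.float64(0.035), np.float64(0.027), np.float64(0.024)] bottle clear 0.018 [0.511 0.086 0.118] [0.491 0.073 0.121]
30 40 [np.float64(0.055), np.float64(0.046), np.float64(0.037)] bottle clear 0.018 [0.511 0.086 0.118] [0.474 0.08  0.121]
30 50 [np.float64(0.076), np.float64(0.065), np.float64(0.054)] bottle clear 0.018 [0.511 0.086 0.118] [0.457 0.085 0.121]
30 60 [np.float64(0.097), np.float64(0.084), np.float64(0.072)] bottle clear 0.018 [0.511 0.086 0.118] [0.439 0.086 0.121]
```

move_arm(deltas=[0,0,0,2.4,0,4.4,0.15,0,0,0,4.8,-0.1,8.8,0.15,0,0,0,7.0,-0.1,12.5,0.15,0,0,0,8.8,-0.1,15.7,0.15,0,0,0,10.3,-0.1,18.3,0.15,0,0,0,11.3,-0.1,20.0,0.15,0,0,0,11.9,-0.1,21.1,0.15,0,0,0,11.9,-0.1,21.1,0.15])

```text
time: 2.35
tool_pos: [0.3979, 0.0341, 0.0166]
ee_rot: [-3.139, 0.521, 2.273]
wrist_force: [-0.2, 0.0, -1.2]
width: 0.04
finger_force: 0.0
```

Run:
```python
from h import *
B=(.440,-.0165)
rows(behind(*B,.045,.018,40,30),behind(*B,.035,.018,40,30),behind(*B,.025,.018,40,30))
s=snap('side','side2')
```

```text
t 2.35 tcp [0.3979 0.0341 0.0166] F [-0.2  0.  -1.2] w 0.04
[-0.001 -0.002  0.003] [-1.88 -0.03  0.91]
[-0.001 -0.002  0.003] [-2.74 -0.03  1.41]
[-0.001 -0.002  0.003] [-3.61 -0.03  1.91]
```

View pics/side2.png

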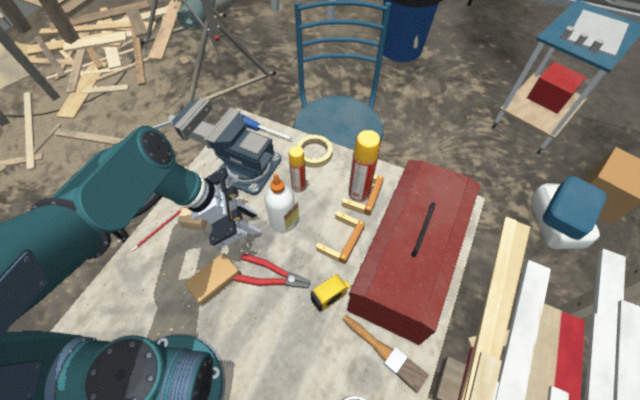

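The hand stands clear of the vice just behind the bottle, fingers at (245,225) and bottle at (281,205). I'll make contact, then push 15 to 20 mm along the hand's heading.

move_arm(deltas=[0,0,0,-1.0,0,0.5,0.15,0,0,0,-1.9,0,0.9,0.15,0,0,0,-2.5,0,1.2,0.15,0,0,0,-2.9,0,1.5,0.15,0,0,0,-3.3,0,1.7,0.15,0,0,0,-3.7,0,1.9,0.15,0,0,0,-4.1,0,2.2,0.15,0,0,0,-4.1,0,2.2,0.15])

```text
time: 3.2
tool_pos: [0.4297, -0.0025, 0.02]
ee_rot: [3.139, 0.524, 2.268]
wrist_force: [0.5, 0.8, -0.1]
width: 0.04
finger_force: 0.4
```

```bash
cat >> h.py <<'E'
def bottle(n,f):
    "bottle axis from white/orange points between 90 and 130 mm and the nozzle"
    s=snap(n,f); W=cloud(s).reshape(-1,3); I=s['image'].reshape(-1,3).astype(int)
    near=(W[:,0]>.38)&(W[:,0]<.53)&(W[:,1]<.05)&(W[:,1]>-.2)
    nz=near&(W[:,2]>.185)&(W[:,2]<.21)&(I[:,0]-I[:,2]>70)
    c=np.median(W[nz],0) if nz.any() else None
    print(n,'nozzle',nz.sum(),None if c is None else c.round(4))
    return c
E
python3 - <<'E'
from h import *
bottle('top','top3'); bottle('side','side3')
rows()
E
```

```text
top nozzle 33 [ 0.4473 -0.0269  0.1956]
side nozzle 39 [ 0.4476 -0.0296  0.1952]
t 3.3 tcp [ 0.4294 -0.0024  0.0199] F [-0.1 -0.3 -0.2] w 0.0398
```

Contact is good and the bottle slides straight, with its axis now at about (0.450, -0.027). Next I'll turn the hand around the bottle while pushing along -y.

Run:
```python
from h import *
rows(*[behind(.450+.0008*i,-.027-.005*i,.033,.019,40-3*i,30) for i in range(1,8)])
```

```text
t 3.3 tcp [ 0.4294 -0.0024  0.0199] F [-0.1 -0.3 -0.2] w 0.0398
[ 0.028 -0.     0.045] [-0.26 -0.09  0.25]
[ 0.054 -0.     0.09 ] [-0.65 -0.18  0.48]
[ 0.08  -0.     0.135] [-1.04 -0.27  0.71]
[ 0.106 -0.     0.181] [-1.44 -0.36  0.94]
[ 0.132 -0.     0.226] [-1.86 -0.45  1.18]
[ 0.158 -0.     0.271] [-2.27 -0.55  1.42]
[ 0.185 -0.     0.317] [-2.7  -0.64  1.66]
```

move_arm(deltas=[0.028,0,0.045,-0.26,-0.09,0.25,0.15,0.054,0,0.09,-0.65,-0.18,0.48,0.15,0.08,0,0.135,-1.04,-0.27,0.71,0.15,0.106,0,0.181,-1.44,-0.36,0.94,0.15,0.132,0,0.226,-1.86,-0.45,1.18,0.15,0.158,0,0.271,-2.27,-0.55,1.42,0.15,0.185,0,0.317,-2.7,-0.64,1.66,0.15,0.185,0,0.317,-2.7,-0.64,1.66,0.15])

```text
time: 4.1
tool_pos: [0.4457, -0.0304, 0.0192]
ee_rot: [3.141, 0.523, 1.902]
wrist_force: [0.3, 0.3, 0.4]
width: 0.0399
finger_force: 0.4
```

Run:
```python
from h import *
c=bottle('top','top4'); bottle('side','side4')
b=(c[:2]+[.0028,0]); t=robot.get_obs()['tool_pos'][:2]; print('bottle',b,'gap',np.hypot(*(b-t)),'dir',np.degrees(np.arctan2(b[0]-t[0],t[1]-b[1])))
x0,y0=b
rows(*[behind(x0+(.457-x0)*i/8,y0-.005*i,.033,.019,19-2.7*i,30) for i in range(1,8)])
```

```text
top nozzle 34 [ 0.4525 -0.0608  0.1976]
side nozzle 37 [ 0.4531 -0.0637  0.1949]
bottle [ 0.45527056 -0.06081582] gap 0.03210004627922506 dir 18.675487690864305
t 4.2 tcp [ 0.445  -0.0304  0.0189] F [1.2 1.7 0.7] w 0.0398
[ 0.024 -0.     0.042] [-0.34 -0.01  0.19]
[ 0.048 -0.     0.083] [-0.77  0.01  0.44]
[ 0.071 -0.     0.124] [-1.2   0.02  0.69]
[ 0.095 -0.     0.164] [-1.64  0.03  0.94]
[ 0.118 -0.     0.205] [-2.08  0.04  1.19]
[ 0.142 -0.     0.246] [-2.53  0.04  1.45]
[ 0.165 -0.     0.287] [-2.99  0.05  1.72]
```

move_arm(deltas=[0.024,0,0.042,-0.34,-0.01,0.19,0.15,0.048,0,0.083,-0.77,0,0.44,0.15,0.071,0,0.124,-1.2,0.02,0.69,0.15,0.095,0,0.164,-1.64,0.03,0.94,0.15,0.118,0,0.205,-2.08,0.04,1.19,0.15,0.142,0,0.246,-2.53,0.04,1.45,0.15,0.165,0,0.287,-2.99,0.05,1.72,0.15,0.165,0,0.287,-2.99,0.05,1.72,0.15])

```text
time: 5.0
tool_pos: [0.4568, -0.0638, 0.019]
ee_rot: [-3.141, 0.524, 1.569]
wrist_force: [-0.2, -0.2, -1.0]
width: 0.0399
finger_force: 0.2
```

Run:
```python
from h import *
c=bottle('top','top5'); bottle('side','side5')
b=(c[:2]+[.0028,0]); t=robot.get_obs()['tool_pos'][:2]; print('bottle',b,'gap',np.hypot(*(b-t)),'dir',np.degrees(np.arctan2(b[0]-t[0],t[1]-b[1])))
x0,y0=b
rows(*[behind(x0+(.457-x0)*i/8,y0-.005*i,.033,.019,-1,30) for i in range(1,8)])
W=cloud(pickle.load(open('top5.pkl','rb'))); P=W.reshape(-1,3)
Q=P[(P[:,0]>.385)&(P[:,0]<.53)&(P[:,1]<-.12)&(P[:,1]>-.225)&(P[:,2]>.018)&(P[:,2]<.034)]
for lo,hi in((.385,.416),(.416,.44),(.44,.475),(.475,.498),(.498,.53)):
    q=Q[(Q[:,0]>lo)&(Q[:,0]<hi)]; print(lo,len(q),np.percentile(q,[2,98],0).round(4).tolist() if len(q) else '')
```

```text
top nozzle 38 [ 0.452  -0.0956  0.1966]
side nozzle 37 [ 0.4524 -0.0981  0.1956]
bottle [ 0.454777   -0.09559722] gap 0.032064748114475815 dir -2.591378299410452
t 5.1 tcp [ 0.4562 -0.0636  0.0189] F [-0.2  1.1  0.4] w 0.0402
[0.008 0.    0.015] [-0.36 -0.06  0.19]
[0.008 0.    0.015] [-0.79 -0.03  0.44]
[0.008 0.    0.015] [-1.22 -0.    0.69]
[0.008 0.    0.015] [-1.66  0.02  0.94]
[0.008 0.    0.015] [-2.09  0.05  1.19]
[0.008 0.    0.015] [-2.52  0.08  1.44]
[0.008 0.    0.015] [-2.95  0.11  1.69]
0.385 200 [[0.3988, -0.2058, 0.0194], [0.4148, -0.1307, 0.0317]]
0.416 81 [[0.4175, -0.2075, 0.025], [0.4396, -0.1236, 0.0332]]
0.44 104 [[0.4419, -0.2086, 0.0248], [0.4743, -0.1907, 0.0327]]
0.475 65 [[0.4756, -0.2097, 0.0218], [0.4975, -0.1921, 0.0323]]
0.498 167 [[0.4995, -0.2081, 0.0189], [0.5137, -0.1336, 0.0315]]
```

View pics/top5.png

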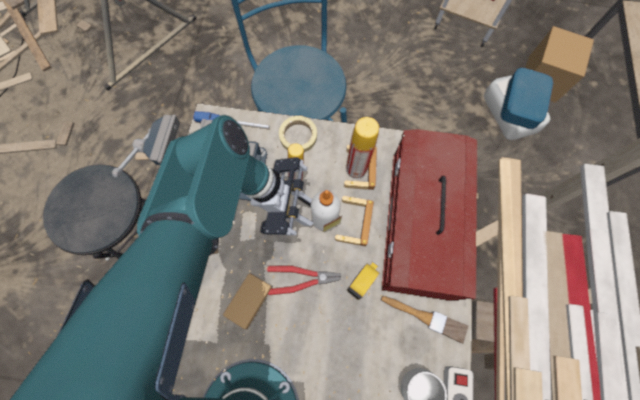

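The bottle at (325,207) is at the mouth of the bay, in line with the stop. The hand's far end is close to the small decoy can, cap at (295,152), so I'll check that next.

Run:
```python
from h import *
for f in('top0','top4','top5','side0','side4','side5'):
    s=pickle.load(open(f+'.pkl','rb')); W=cloud(s).reshape(-1,3); I=s['image'].reshape(-1,3).astype(int)
    m=(abs(W[:,0]-.55)<.07)&(abs(W[:,1])<.08)&(W[:,2]>.143)&(W[:,2]<.17)&(I[:,0]>150)&(I[:,2]<110)
    print(f,m.sum(),np.median(W[m],0).round(4) if m.any() else '')
s=pickle.load(open('side5.pkl','rb'));a=s['image'][110:270,200:400,::-1]
cv2.imwrite('pics/crop5.png',cv2.resize(a,None,fx=3.5,fy=3.5))
```

```text
top0 35 [ 0.5385 -0.0099  0.147 ]
top4 34 [ 0.5388 -0.0087  0.1464]
top5 37 [ 0.551  -0.0085  0.1494]
side0 47 [ 0.5393 -0.0115  0.1483]
side4 45 [ 0.5394 -0.0122  0.1479]
side5 40 [ 0.5506 -0.0208  0.1495]
```

View pics/crop5.png

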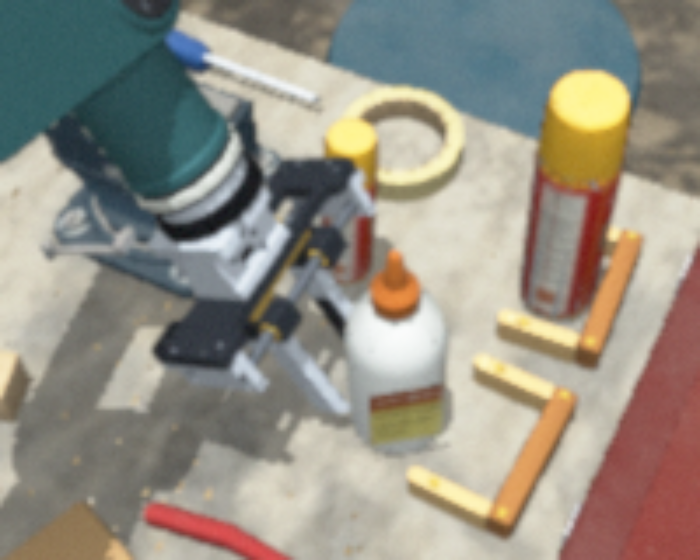

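The small decoy can has been nudged about 11 mm in +x. It still stands upright, and it isn't one of the listed items. I'll turn the hand back about 14° to clear it, then push on at that angle.

Run:
```python
from h import *
b=(.4548,-.0956)
rows(*[behind(*b,.034,.019,p,30) for p in(4,9,13)],*[behind(.4548+.0004*i,b[1]-.005*i,.0325,.019,13,30) for i in range(1,6)])
```

```text
t 5.1 tcp [ 0.4562 -0.0636  0.0189] F [-0.2  1.1  0.4] w 0.0402
[-0.036  0.    -0.06 ] [ 0.16 -0.38 -0.11]
[-0.079  0.    -0.136] [ 0.13 -0.67 -0.09]
[-0.114  0.    -0.196] [ 0.09 -0.91 -0.07]
[-0.114  0.    -0.196] [-0.47 -0.83  0.26]
[-0.114  0.    -0.196] [-0.9  -0.79  0.51]
[-0.114  0.    -0.196] [-1.34 -0.75  0.76]
[-0.114  0.    -0.196] [-1.77 -0.71  1.01]
[-0.114  0.    -0.196] [-2.2  -0.67  1.26]
```

move_arm(deltas=[-0.036,0,-0.06,0.16,-0.38,-0.11,0.15,-0.079,0,-0.136,0.13,-0.67,-0.09,0.15,-0.114,0,-0.196,0.09,-0.91,-0.07,0.15,-0.114,0,-0.196,-0.47,-0.83,0.26,0.15,-0.114,0,-0.196,-0.9,-0.79,0.51,0.15,-0.114,0,-0.196,-1.34,-0.75,0.76,0.15,-0.114,0,-0.196,-1.77,-0.71,1.01,0.15,-0.114,0,-0.196,-2.2,-0.67,1.26,0.15])

```text
time: 5.9
tool_pos: [0.4499, -0.0888, 0.019]
ee_rot: [3.141, 0.523, 1.797]
wrist_force: [-0.2, 1.5, -1.3]
width: 0.0397
finger_force: 0.8
```

Run:
```python
from h import *
c=bottle('top','top6'); bottle('side','side6')
b=(c[:2]+[.0028,0]); t=robot.get_obs()['tool_pos'][:2]; print('bottle',b,'gap',np.hypot(*(b-t)),'dir',np.degrees(np.arctan2(b[0]-t[0],t[1]-b[1])))
x0,y0=b
rows(*[behind(x0+(.457-x0)*i/8,y0-.004*i,.0325,.019,13,30) for i in range(1,9)])
for f in('top6','side6'):
    s=pickle.load(open(f+'.pkl','rb')); W=cloud(s).reshape(-1,3); I=s['image'].reshape(-1,3).astype(int)
    m=(abs(W[:,0]-.55)<.07)&(abs(W[:,1])<.08)&(W[:,2]>.143)&(W[:,2]<.17)&(I[:,0]>150)&(I[:,2]<110)
    print(f,m.sum(),np.median(W[m],0).round(4) if m.any() else '')
```

```text
top nozzle 35 [ 0.4537 -0.119   0.1942]
side nozzle 38 [ 0.4538 -0.123   0.1945]
bottle [ 0.45654459 -0.11895425] gap 0.030542179590527095 dir 12.770000865264283
t 6.0 tcp [ 0.4498 -0.0892  0.0192] F [ 0.1 -0.1  0.2] w 0.0399
[ 0.     0.    -0.001] [-0.16 -0.1   0.11]
[ 0.     0.    -0.001] [-0.5  -0.18  0.31]
[ 0.     0.    -0.001] [-0.84 -0.26  0.5 ]
[ 0.     0.    -0.001] [-1.18 -0.35  0.7 ]
[ 0.     0.    -0.001] [-1.52 -0.43  0.89]
[ 0.     0.    -0.001] [-1.85 -0.52  1.09]
[ 0.     0.    -0.001] [-2.19 -0.6   1.29]
[ 0.     0.    -0.001] [-2.53 -0.68  1.48]
top6 32 [ 0.5386 -0.0078  0.1465]
side6 45 [ 0.5382 -0.0124  0.1487]
```

The small can is back in its place; it had only been partly hidden or leaning. About 35 mm remain, so I'll push about 28 mm now and creep the rest.

move_arm(deltas=[0,0,0,-0.34,-0.09,0.2,0.15,0,0,0,-0.68,-0.18,0.39,0.15,0,0,0,-1.02,-0.27,0.59,0.15,0,0,0,-1.36,-0.36,0.78,0.15,0,0,0,-1.7,-0.45,0.98,0.15,0,0,0,-2.04,-0.54,1.18,0.15,0,0,0,-2.3,-0.6,1.33,0.15,0,0,0,-2.3,-0.6,1.33,0.15])

```text
time: 6.8
tool_pos: [0.4497, -0.1161, 0.0191]
ee_rot: [3.141, 0.523, 1.797]
wrist_force: [0.1, 0.3, -0.4]
width: 0.0397
finger_force: 0.4
```

Run:
```python
from h import *
bottle('top','top7'); bottle('side','side7')
rows(*[pose(.4505,-.1160-.002*i,.019,13,30) for i in range(1,7)])
```

```text
top nozzle 37 [ 0.4529 -0.1456  0.1958]
side nozzle 40 [ 0.4533 -0.1484  0.1961]
t 6.9 tcp [ 0.4497 -0.116   0.0191] F [ 0.3 -0.5 -0.3] w 0.0402
[ 0.  0. -0.] [-0.18  0.03  0.12]
[ 0.  0. -0.] [-0.35 -0.01  0.22]
[ 0.  0. -0.] [-0.52 -0.06  0.32]
[ 0.  0. -0.] [-0.69 -0.1   0.41]
[ 0.  0. -0.] [-0.86 -0.15  0.51]
[ 0.  0. -0.] [-1.02 -0.19  0.61]
```

Run:
```python
from h import *
a=cv2.imread('pics/side7.png')[130:270,230:400];b=cv2.imread('pics/top7.png')[130:270,270:430]
cv2.imwrite('pics/crop7.png',np.hstack([cv2.resize(a,(400,330)),cv2.resize(b,(378,330))]))
```

```text
(no output)
```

View pics/crop7.png

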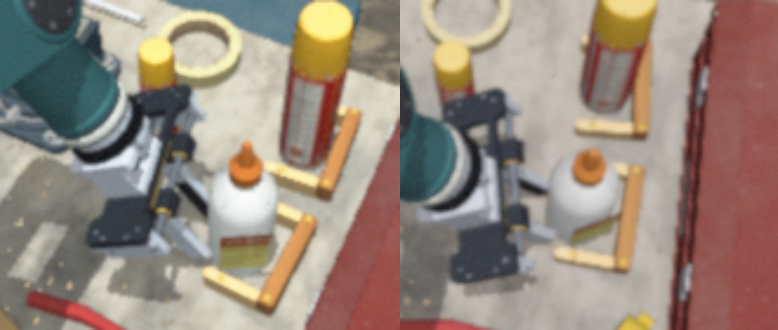

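The bottle stands upright in the bay, with roughly 9 mm left to the rail. I'll creep it home while watching the force.

move_arm(deltas=[0,0,0,-0.18,-0.02,0.11,0.15,0,0,0,-0.35,-0.06,0.21,0.15,0,0,0,-0.48,-0.09,0.28,0.15,0,0,0,-0.57,-0.11,0.33,0.15,0,0,0,-0.57,-0.11,0.33,0.15])

```text
time: 7.4
tool_pos: [0.4503, -0.1224, 0.0191]
ee_rot: [3.14, 0.523, 1.797]
wrist_force: [-0.3, 1.7, 0.3]
width: 0.0396
finger_force: 0.8
```

move_arm(deltas=[0,0,0,-0.08,-0.02,0.05,0.15,0,0,0,-0.12,-0.03,0.08,0.15,0,0,0,-0.12,-0.03,0.08,0.15])

```text
time: 7.7
tool_pos: [0.4503, -0.1237, 0.019]
ee_rot: [3.14, 0.523, 1.797]
wrist_force: [-0.7, 3.1, -0.4]
width: 0.0397
finger_force: 1.0
```

Run:
```python
from h import *
bottle('top','top8'); bottle('side','side8'); rows()
```

```text
top nozzle 36 [ 0.4535 -0.1534  0.1954]
side nozzle 39 [ 0.454  -0.1555  0.194 ]
t 7.8 tcp [ 0.4503 -0.1237  0.019 ] F [-0.2  2.2  0.9] w 0.0404
```

move_arm(deltas=[0,0,0,-0.06,-0.02,0.04,0.15,0,0,0,-0.09,-0.02,0.05,0.15,0,0,0,-0.09,-0.02,0.05,0.15])

```text
time: 8.1
tool_pos: [0.4503, -0.1248, 0.019]
ee_rot: [3.14, 0.523, 1.797]
wrist_force: [0.8, 1.6, -0.0]
width: 0.0399
finger_force: 1.1
```

move_arm(deltas=[0,0,0,-0.06,-0.02,0.04,0.15,0,0,0,-0.09,-0.02,0.05,0.15,0,0,0,-0.09,-0.02,0.05,0.15])

```text
time: 8.4
tool_pos: [0.4503, -0.1259, 0.019]
ee_rot: [3.141, 0.523, 1.797]
wrist_force: [-0.8, 1.5, 0.9]
width: 0.04
finger_force: 1.1
```

move_arm(deltas=[0,0,0,-0.06,-0.02,0.04,0.15,0,0,0,-0.09,-0.02,0.05,0.15,0,0,0,-0.09,-0.02,0.05,0.15])

```text
time: 8.7
tool_pos: [0.4503, -0.1269, 0.019]
ee_rot: [3.141, 0.523, 1.797]
wrist_force: [0.0, 1.8, 0.1]
width: 0.0402
finger_force: 1.1
```

move_arm(deltas=[0,0,0,-0.06,-0.02,0.04,0.15,0,0,0,-0.09,-0.02,0.05,0.15,0,0,0,-0.09,-0.02,0.05,0.15])

```text
time: 9.0
tool_pos: [0.4504, -0.1279, 0.019]
ee_rot: [3.141, 0.523, 1.797]
wrist_force: [0.1, 1.7, 1.1]
width: 0.0399
finger_force: 1.2
```

Run:
```python
from h import *
bottle('top','top9'); bottle('side','side9'); rows()
```

```text
top nozzle 35 [ 0.454  -0.1564  0.1961]
side nozzle 38 [ 0.4539 -0.1594  0.1951]
t 9.1 tcp [ 0.4504 -0.1279  0.019 ] F [0.4 2.2 1.4] w 0.0401
```

move_arm(deltas=[0,0,0,-0.06,-0.02,0.04,0.15,0,0,0,-0.09,-0.02,0.05,0.15,0,0,0,-0.09,-0.02,0.05,0.15])

```text
time: 9.4
tool_pos: [0.4504, -0.1282, 0.0189]
ee_rot: [3.14, 0.521, 1.797]
wrist_force: [-0.8, 5.3, 2.0]
width: 0.0397
finger_force: 2.7
```

move_arm(deltas=[0,0,0,-0.06,-0.02,0.04,0.15,0,0,0,-0.09,-0.02,0.05,0.15,0,0,0,-0.09,-0.02,0.05,0.15])

```text
time: 9.7
tool_pos: [0.4505, -0.1285, 0.0188]
ee_rot: [3.139, 0.52, 1.796]
wrist_force: [-2.6, 9.6, 4.8]
width: 0.0398
finger_force: 4.3
```

The force is now rising while the bottle stays put, so it's home against the rail. I'll back off level first, then withdraw along the tool axis.

move_arm(deltas=[0,0,0,0.3,0,-0.17,0.15,0,0,0,0.9,0,-0.5,0.15,0,0,0,1.7,-0.3,-1.0,0.15,0,0,0,2.6,-0.7,-1.5,0.15,0,0,0,2.6,-1.2,-4.5,0.15,0,0,0,2.6,-1.5,-8,0.15,0,0,0,2.6,-1.5,-12,0.15,0,0,0,2.6,-1.5,-16,0.15])

```text
time: 10.5
tool_pos: [0.4113, -0.0327, 0.1456]
ee_rot: [3.142, 0.523, 1.798]
wrist_force: [0.3, -0.0, -1.0]
width: 0.0394
finger_force: 0.0
```

Run:
```python
from h import *
bottle('top','topA'); bottle('side','sideA'); rows()
for n in('top','side'):
  for k in('0','A'):
    s=pickle.load(open(n+k+'.pkl','rb')); W=cloud(s).reshape(-1,3); I=s['image'].reshape(-1,3).astype(int)
    m=(W[:,0]>.55)&(W[:,0]<.66)&(W[:,1]<-.1)&(W[:,1]>-.24)&(W[:,2]>.205)&(W[:,2]<.235)&(I[:,2]<110)
    print(n,k,'can',np.median(W[m],0).round(4))
a=cv2.imread('pics/sideA.png')[110:300,150:400];b=cv2.imread('pics/topA.png')[100:300,190:400]
cv2.imwrite('pics/cropA.png',np.hstack([cv2.resize(a,(420,320)),cv2.resize(b,(336,320))]))
W=cloud(pickle.load(open('topA.pkl','rb'))); P=W.reshape(-1,3)
```

```text
top nozzle 37 [ 0.4541 -0.157   0.1946]
side nozzle 36 [ 0.4537 -0.1597  0.1961]
t 10.6 tcp [ 0.4153 -0.0313  0.1501] F [0.8 0.1 0.7] w 0.0398
top 0 can [ 0.5825 -0.1544  0.2156]
top A can [ 0.5823 -0.154   0.215 ]
side 0 can [ 0.5824 -0.1655  0.2151]
side A can [ 0.5828 -0.1654  0.2149]
```

View pics/cropA.png

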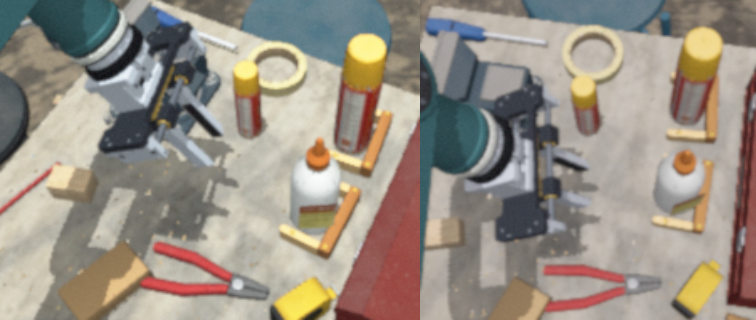

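The bottle stands upright against the rail at about (0.457, -0.158). The spray can hasn't moved and the hand is clear, so I'm handing in.

```bash
python3 -c "
from bench import robot
print(robot.close_job())"
```

```text
the job is handed in; nothing more can be done
None
```

The glue bottle stands upright against the back rail of the empty stop and the job is handed in (no verdict came back); the listed spray can did not move, though the hand may have briefly nudged the small unlisted can, which is back in its place.

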